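Unbolt the vial shaker's guard hatch and set it open on its hook

ROBOT

A 6-joint arm with a two-finger parallel gripper is mounted at the origin on a cart in front of the work surface, level with it; the furniture and walls round the work are solid. World frame = base frame: x ahead of the robot, y to its left, z up, the work surface at z = 0. Lengths are in mm, angles in rad, forces in N, time in s.
With the tool pointing down it reaches from about 275 to 750 mm from the base axis. Payload 10.2 kg.
Tool frame: the origin (TCP) lies at the very end of the fingers, on their centre line; the grasp point (between the pads) lies 19 mm behind it (ctrl.grip_depth is the distance from the TCP to the grasp point, in mm); z points along the fingers, x is the direction in which the jaws open and shut, and the axes are right-handed (so a half turn about z gives the same grasp; the last joint's range is limited). The gripper opens to 85 mm and grips with 20 to 120 N. Pads are 22 mm wide; open, the fingers measure 114 mm over their backs; the gripper's body (76 mm by 85 mm) begins 54 mm behind the grasp point. The pads swing forward as they close: fully open they stand 13 mm farther back than shut.
Start: joints at [1.098, 0.313, 1.498, -0, 1.331, -0.223], TCP at [129.798, 508.708, 231.294] pointing down, gripper open.
Joint ranges: [-2.94, 2.94], [-0.97, 2.17], [0.19, 2.56], [-1.23, 4.37], [0.02, 3.11], [-2.88, 2.88]. Speed limits (rad/s): [2.39, 2.39, 3.01, 3.14, 3.14, 3.14].

INTERFACE

Orientations are given as a unit quaternion [w, x, y, z].
In Python, from rig import ctrl gives the robot as it stands.
- The arm moves only by the tool play_rows, never from a script. Its argument "motion" is a list of rows, each a list of 2 entries, a list of its own where there are three numbers: the shift along the tool's x, y, z in mm, then the turn, a rotation vector about the tool's x, y, z in degrees. A call has 1 to 20 rows; each row shifts and turns the commanded pose from where the row before left it, along the tool's axes as they then stand; what a row does not reach is not made up. A row lasts 1/12 s, in which the tool goes at most 41.7 mm and 7.16 degrees, less where a joint would pass 70% of its speed; a pose out of reach is approached as far as the arm can. A call with a gripper value outside its range is refused whole. "fingers" is the finger opening in mm, from 0 to 85.4, set as the call begins (left out, the last holds). The fingers move at their own pace and stop on an object; "squeeze" is the grip in N (left out, the last holds). Time passes only in rows, so rows that do not move let the fingers close. It gives the time, the measured TCP pose, the force and the opening at its end, in the units of the state.
- ctrl.sense(): the state, without advancing time (a new reading comes with each control period).
- ctrl.capture(name): name is "side" or "top"; returns the picture (480x640x3 uint8, red, green, blue); there is no depth.
- ctrl.get_calibration(name): a dict with "K" (3x3 intrinsics, pixels), "R" (3x3) and "t" (3): a world point X has camera coordinates R X + t. Camera axes: x right, y down, z forward; pixel columns grow to the right and rows downward; lengths in mm; the calibration is good to about 2 mm. A picture is of the moment at which its call begins. get_calibration takes no time and is no camera call.
- ctrl.finish_job(): hands the job in, once; it reports no verdict.
Trained networks look in the newest picture that a camera, given by its name, has taken for a name from the list of things; names that differ only in an ending like _2 or _b are one class to them, and where a whole thing is asked for, a point or a joint stands for the part that bears it (a point fixed in the world has none). Each returns a list of dicts, best first, with "p" (0 to 1); they miss things now and then, are a little off and sometimes report something else, mostly with a low value. They report only what shows in the picture. A call takes as long as a camera call.
- ctrl.spot_in(camera, name): "position" ([column, row] as shares, 0 to 1, of the picture: columns of its width, rows of its height, amid what is visible of it).
The state is a dict: "time_s": time; "joints": joint angles; "dq": joint speeds; "tau": joint torques, N m; "eef_pos": TCP position; "ee_rot": TCP orientation; "force": force on the tool from outside, world axes, zero at the start; "wrist_torque": the same for the moment, N m; "grip_width": opening from 0.0 (shut) to 1.0 (fully open).
Only numpy, scipy, OpenCV 4.12 (cv2) and the standard library are available. Lean on these libraries where they do the work, as an engineer would, in place of code of your own. Each camera call takes 0.05 s, during which the arm holds its last target. There are 200 camera calls.

TASK

The shaking run is over and the vials have to come out, so open the vial shaker: lift the handle of its barrel bolt out of the notch, draw the bolt fully back to the right and leave the handle lying down in the second notch. Swing the clear guard hatch up, against its closing spring, until the hook at its left catches it, and leave it standing open. Do not disturb the flask, the jar or the beaker standing around.

Things in the scene. Friction and masses are not known exactly. Their poses are not given: they have to be found in the camera images.
- shaker: White box, 100 mm high, fixed on the bench. Origin at bench level; its x runs from front to rear, y to the left seen from the front, z up (directions below are these). Front face x -100, rear +108, right side y -155, left +158 mm. On the grey deck: clear hatch hinged at the rear, barrel bolt to its right, post with dark hook (75 mm above deck) at its rear left.
- bolt_axis (a point): Fixed point on the bolt's axis (along y) at the handle's locked place, 26 mm behind the front face, 19.5 mm above the deck. 12 mm rod in a steel case on the deck; end guides stand 30 mm, front cheek (12 mm in front of the axis) 28.5 mm above the deck. The cheek has two notches 12 mm wide: here and 45 mm to the right; the land between blocks the handle's stem until it is lifted.
- bolt_knob (a point): Centre of the grip of the bolt's handle: dark steel knob 16 mm thick, 28 mm long, on an 8 mm stem. It lies 52 mm from the bolt's axis; the knob ends 15 mm beyond. Locked, the handle points forward (-x) and 15 degrees upward, the knob 24 mm in front of the front face, 33 mm above deck level. It turns about the bolt's axis and falls by its own weight.
- bolt_handle (a joint): Turn of the handle about the bolt's axis, rad: 0 lying down in a notch (15 degrees above level, forward), grows as it is lifted up and to the rear, at most 1.4. The stem is clear of the cheek's land from about 0.65. Resting on the land it reads about 0.6.
- bolt (a joint): Slide of the bolt, m: 0 shot into the hatch's staple (locked), grows as it is drawn to the right (-y of the shaker). The rod has left the hatch from 0.028; end stop 0.046; the handle drops into the second notch at 0.043 to 0.046. 2 to 3 N of friction, no spring.
- hatch_lug (a point): Grip point of the hatch's black pull lug, 22 mm wide (y), 12 mm thick, which sticks out forward at the middle of the hatch's front edge. Shut, this point lies 27 mm in front of the front face and 7 mm above deck level; the lug ends 16 mm beyond it. It swings with the hatch, 182 mm from the hinge axis.
- hinge_axis (a point): Fixed point at the middle of the hatch's hinge axis (along y), 182 mm behind the shut lug and at its height, 107 mm above the bench. The lug swings about it, up and to the rear.
- hatch (a joint): Opening of the hatch, rad: 0 shut, 1.57 upright, end stop 1.65. Torsion spring and weight pull it shut with 2 to 3 N at the lug. From about 1.15 its striker pin lifts the hook, which drops behind the pin by about 1.5; let go then, and it stands on the hook at about 1.45. Let go sooner, it falls shut.
- flask_mid (a point): Centre (50 mm above its foot) of a conical flask, 65 mm in diameter, 101 mm high, standing loose to the right of the shaker.
- jar_mid (a point): Centre (49 mm above its foot) of a jar with a screw lid, 64 mm in diameter, 98 mm high, standing loose to the left of the shaker.
- beaker_mid (a point): Centre (34 mm above its foot) of a glass beaker, 54 mm in diameter, 67 mm high, standing loose on the right, nearer the robot than the flask.

How it is judged (in metres and radians):
At the end, for the whole second after the job is handed in: The bolt is drawn at least 38 mm, its handle lies down in the second notch (turned up less than 0.3 rad), and the hatch stands still, caught by its hook, open by more than 1.3 rad (value of joint bolt above 0.038 m and value of joint bolt_handle below 0.3 rad and value of joint hatch above 1.3 rad and velocity of joint hatch between -0.1 and 0.1 rad/s); the robot touches nothing.
It fails at once if the flask is moved more than 30 mm (distance of flask_mid from where it was at the start of the episode above 0.03 m).
It fails at once if the jar is moved more than 30 mm (distance of jar_mid from where it was at the start of the episode above 0.03 m).
It fails at once if the beaker is moved more than 30 mm (distance of beaker_mid from where it was at the start of the episode above 0.03 m).
It also fails if it takes over 54 s, if anything falls off the work surface, if the arm or the gripper's body presses on something with over 40 N, if the wrist force passes 120 N, or if a joint passes its speed limit or range.

## Working session

There is one attempt and no reset: what is moved stays moved. The work goes in short steps, Python scripts to look and compute and a tool call to move; the robot and the scene stay as the last step left them, time stands still between calls to the robot, and variables do not carry over. Pictures are saved under pics/ and viewed, about 8 in all and at most 12, crops included, and the job is handed in when it is done.

Besides the shell and the picture viewer there is one more tool, called after "Request:" by a JSON object that holds its "fn" and its "kwargs", one argument or row to a line. play_rows: Moves the arm, as the interface text tells. Its arguments: {"type":"object","properties":{"motion":{"type":"array"},"fingers":{"type":"number"},"squeeze":{"type":"number"}},"required":["motion"]}

```bash
ls; mkdir -p pics; python3 - <<'E'
from rig import ctrl
import cv2,numpy as np
print(ctrl.sense())
for n in("side","top"):
    im=ctrl.capture(n); cv2.imwrite(f"pics/{n}0.png",im[:,:,::-1])
    c=ctrl.get_calibration(n); print(n,np.round(c["K"],1).tolist(),np.round(c["R"],4).tolist(),np.round(c["t"],1).tolist())
    for o in("shaker","bolt_knob","hatch_lug","flask_mid","jar_mid","beaker_mid"):
        print(o,[(np.round(np.array(d["position"])*[640,480],1).tolist(),round(d["p"],2)) for d in ctrl.spot_in(n,o)[:2]])
print(ctrl.sense()["time_s"])
E
```

```text
pics
{'time_s': 0.0, 'joints': array([ 1.09759189e+00,  3.13438829e-01,  1.49844356e+00, -6.96461736e-06,
        1.33098711e+00, -2.23410510e-01]), 'dq': array([-0.0011072 , -0.00019557, -0.00109166, -0.0005481 , -0.0009749 ,
        0.00132979]), 'tau': array([-6.63091171e-06, -4.12273192e+01, -2.59737754e+01, -2.12477044e-04,
        4.24217025e-03,  1.14489333e-05]), 'eef_pos': array([129.68102758, 508.46645388, 230.73835189]), 'ee_rot': array([ 2.73310736e-04,  7.89684167e-01,  6.13513250e-01, -5.76968342e-04]), 'force': array([-0.12255481,  0.07966389, -0.93835952]), 'wrist_torque': array([0.01088654, 0.02235156, 0.03846838]), 'grip_width': 0.9969469909491464}
side [[454.9, 0.0, 313.5], [0.0, 454.9, 242.4], [0.0, 0.0, 1.0]] [[-0.9899, -0.142, -0.0021], [-0.0847, 0.6023, -0.7938], [0.114, -0.7856, -0.6082]] [494.1, 148.0, 1070.6]
shaker [([276.1, 268.3], 0.79)]
bolt_knob [([333.5, 230.7], 0.61)]
hatch_lug [([284.2, 262.0], 0.89)]
flask_mid [([313.5, 190.0], 0.66), ([326.9, 230.4], 0.32)]
jar_mid [([284.1, 402.3], 0.92)]
beaker_mid [([366.3, 207.3], 0.68)]
top [[444.3, 0.0, 316.2], [0.0, 444.3, 236.1], [0.0, 0.0, 1.0]] [[0.009, -1.0, 0.0023], [-0.9933, -0.0092, -0.1153], [0.1153, -0.0012, -0.9933]] [-28.1, 516.7, 1336.5]
shaker [([307.3, 213.0], 0.76)]
bolt_knob []
hatch_lug [([288.3, 219.0], 0.63)]
flask_mid [([444.8, 227.1], 0.66)]
jar_mid [([186.6, 239.0], 0.86)]
beaker_mid [([416.3, 277.7], 0.68)]
0.7
```

View pics/side0.png

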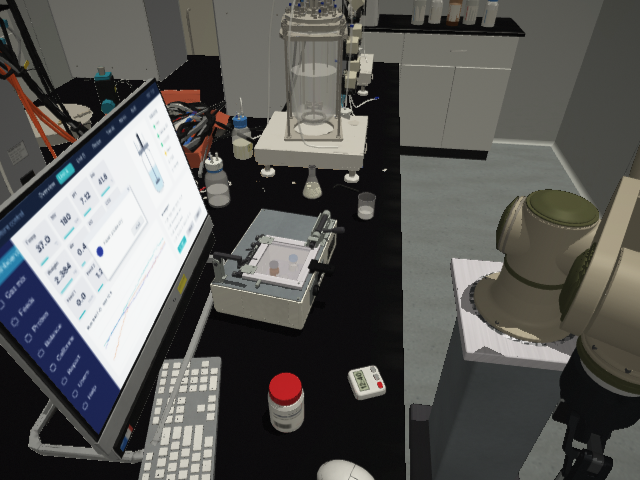

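View pics/top0.png

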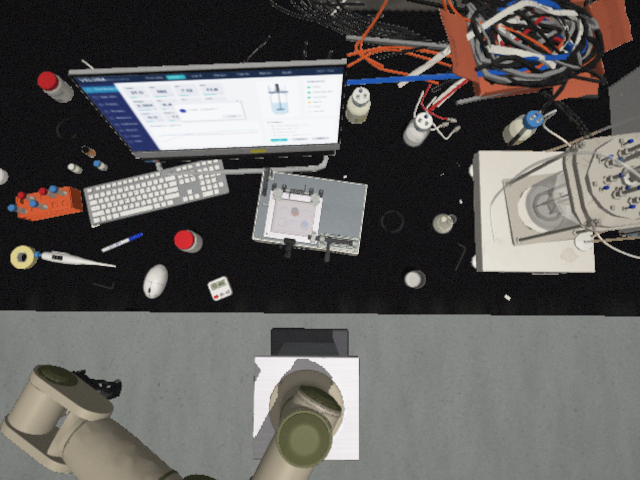

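Side view: shaker around (275,268), bolt knob near (320,268), lug near (313,252)?, jar, flask and beaker clear of it. Top view: shaker deck (252–367, 168–255), lug ~(289,247), knob ~(327,253). I'll enlarge both to get the pose.

```bash
python3 - <<'E'
import cv2,numpy as np
a=cv2.imread("pics/top0.png")[160:275,240:380]; b=cv2.imread("pics/side0.png")[200:335,205:345]
a=cv2.resize(a,None,fx=5.6,fy=5.2,interpolation=cv2.INTER_CUBIC)
cv2.imwrite("pics/ct.png",a); cv2.imwrite("pics/cs.png",cv2.resize(b,None,fx=4.4,fy=4.4,interpolation=cv2.INTER_CUBIC))
E
```

```text
(no output)
```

View pics/ct.png

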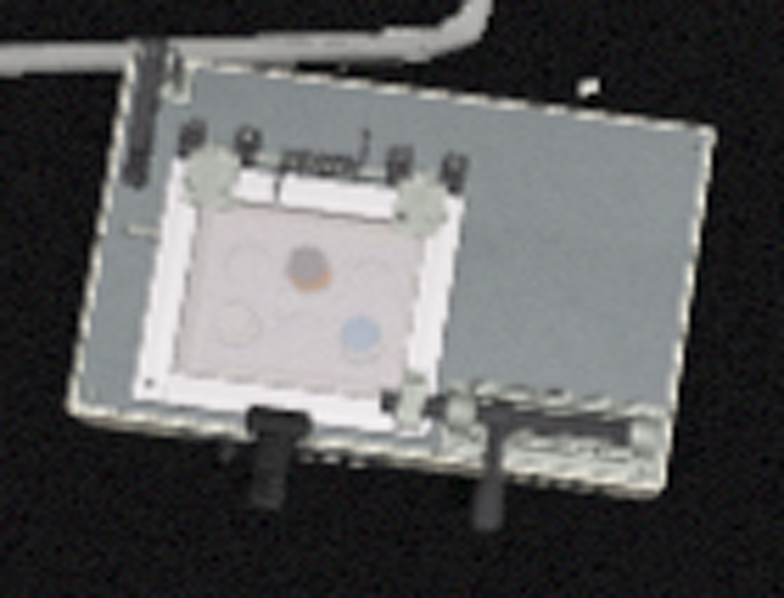

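View pics/cs.png

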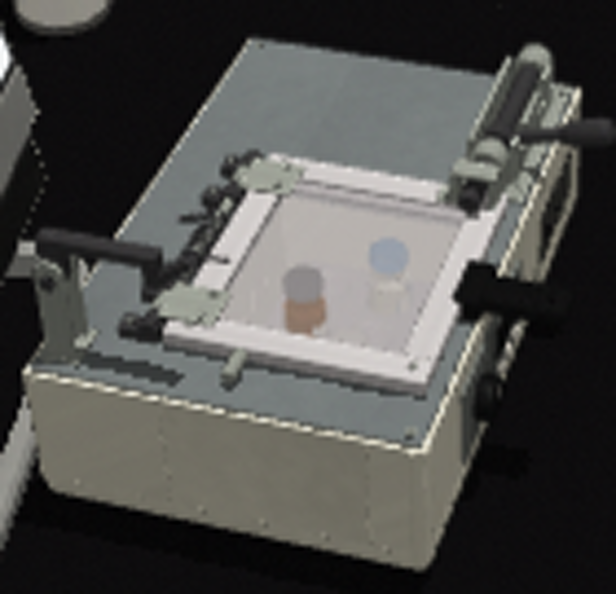

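```bash
cat > h.py <<'E'
from rig import ctrl
import numpy as np
from scipy.spatial.transform import Rotation as R
def proj(n,X):
    c=ctrl.get_calibration(n); p=np.atleast_2d(X)@np.array(c["R"]).T+np.array(c["t"]); p=p@np.array(c["K"]).T
    return p[:,:2]/p[:,2:]
def ray(n,px,z):
    c=ctrl.get_calibration(n); Rm=np.array(c["R"]); o=-Rm.T@np.array(c["t"]); d=Rm.T@np.linalg.inv(c["K"])@[px[0],px[1],1]
    return o+d*(z-o[2])/d[2]
E
python3 - <<'E'
from h import *
from scipy.optimize import least_squares
T=lambda u,v:(240+u/5.6,160+v/5.2)
S=lambda u,v:(205+u/4.4,200+v/4.4)
top=np.array([T(70,408),T(660,492),T(714,130),T(130,55),T(265,506),T(487,530)])
side=np.array([S(422,450),S(580,90),S(248,38),S(28,372),S(562,300),S(613,130)])
def pts(p):
    x,y,a,ly,ky=p[:5]
    L=np.array([[-100,158,100],[-100,-155,100],[108,-155,100],[108,158,100],[-143,ly,107],[-138.7,ky,136.8]],float)
    Q=L.copy();c,s=np.cos(a),np.sin(a)
    Q[:,0]=x+c*L[:,0]-s*L[:,1];Q[:,1]=y+s*L[:,0]+c*L[:,1];return Q
for use in("t","s","ts"):
    f=lambda p:np.concatenate([(proj(n,pts(p))-m).ravel() for n,m,k in(("top",top,"t"),("side",side,"s")) if k in use])
    r=least_squares(f,[550,0,-.1,40,-60],loss="soft_l1",x_scale=[10,10,.1,10,10])
    print(use,np.round(r.x,3),np.degrees(r.x[2]).round(2));print(np.round(f(r.x).reshape(-1,2),1).tolist())
p=r.x;np.save("pose.npy",p)
for n in("jar_mid","flask_mid","beaker_mid"):print(n,ray("top",np.array(ctrl.spot_in("top",n)[0]["position"])*[640,480],45))
E
```

```text
t [ 5.77413e+02 -6.09500e+00 -1.38000e-01  4.66800e+01 -6.76040e+01] -7.88
[[-0.6, 0.1], [0.4, -0.4], [0.3, -0.2], [0.0, -1.0], [-0.1, 1.2], [-0.1, 0.4]]
s [ 5.79438e+02 -6.49400e+00 -1.33000e-01  4.21220e+01 -6.78290e+01] -7.65
[[0.2, 0.5], [-0.2, -0.7], [-0.1, -0.8], [-2.2, -0.3], [2.1, 0.4], [0.0, 0.0]]
ts [ 5.78615e+02 -6.17100e+00 -1.35000e-01  4.57760e+01 -6.75490e+01] -7.74
[[-0.5, -0.2], [0.5, -0.9], [0.2, -0.8], [-0.0, -1.2], [0.3, 0.9], [0.1, -0.1], [0.5, 0.7], [0.2, -0.6], [0.3, -0.7], [-1.9, -0.3], [2.0, 1.6], [0.3, 0.2]]
jar_mid [502.8392804  370.07980773  45.        ]
flask_mid [ 546.63375866 -415.36301608   45.        ]
beaker_mid [ 392.11970054 -325.83167011   45.        ]
```

```bash
cat >> h.py <<'E'
P=np.load("pose.npy"); a=P[2]
Rs=np.array([[np.cos(a),-np.sin(a),0],[np.sin(a),np.cos(a),0],[0,0,1]]); O=np.array([P[0],P[1],0])
def W(x,y,z): return O+Rs@np.array([x,y,z],float)
def tool(tilt):  # x along +shaker y, z down tilted towards the rear by tilt deg
    t=np.radians(tilt); z=np.array([np.sin(t),0,-np.cos(t)]); x=np.array([0,1.,0])
    return Rs@np.c_[x,np.cross(z,x),z]
def state():
    s=ctrl.sense(); q=s["ee_rot"]; return np.array(s["eef_pos"]),R.from_quat([q[1],q[2],q[3],q[0]]).as_matrix()
def plan(p0,R0,p1,R1,n,name=""):
    rv=R.from_matrix(R0.T@R1).as_rotvec()/n
    A=sum(R.from_rotvec(rv*k).as_matrix() for k in range(n)); dp=np.linalg.solve(A,R0.T@(p1-p0))
    print(name,n,"rows",np.round(dp,2).tolist(),np.round(np.degrees(rv),2).tolist(),"|dp|%.1f rot %.2f"%(np.linalg.norm(dp),np.degrees(np.linalg.norm(rv)))); return p1,R1
def loc(): # tool pose in shaker coordinates
    p,Rm=state(); q=Rs.T@(p-O); z=Rs.T@Rm[:,2]; x=Rs.T@Rm[:,0]
    print("shaker TCP",q.round(1),"z",z.round(3),"x",x.round(3),"tilt %.1f"%np.degrees(np.arctan2(z[0],-z[2])))
def grip(G,tilt,depth=17,back=0): # TCP so that the point G lies depth behind the TCP
    Rt=tool(tilt); return W(*G)+Rt[:,2]*(depth-back),Rt
E
python3 - <<'E'
from h import *
p,Rm=state(); ky=P[4]; K=(-124.2,ky,133)
print(W(*K))
p,Rm=plan(p,Rm,np.array([380,-30,290.]),tool(0),20,"to wp")
g=grip(K,30,back=70); p,Rm=plan(p,Rm,*g,8,"pre")
g=grip(K,30); p,Rm=plan(p,Rm,*g,6,"down")
E
```

```text
[446.44763806 -56.3755094  133.        ]
to wp 20 rows [-24.01, 17.51, -2.93] [0.0, -0.0, -0.33] |dp|29.9 rot 0.33
pre 8 rows [-2.15, 2.09, 14.91] [-3.75, 0.0, 0.0] |dp|15.2 rot 3.75
down 6 rows [-0.0, -0.0, 11.67] [0.0, 0.0, 0.0] |dp|11.7 rot 0.00
```

Request:
{"fn": "play_rows", "kwargs": {
  "motion": [
    [[-24, 17.5, -2.9], [0, 0, -0.33]],
    [[-24, 17.5, -2.9], [0, 0, -0.33]],
    [[-24, 17.5, -2.9], [0, 0, -0.33]],
    [[-24, 17.5, -2.9], [0, 0, -0.33]],
    [[-24, 17.5, -2.9], [0, 0, -0.33]],
    [[-24, 17.5, -2.9], [0, 0, -0.33]],
    [[-24, 17.5, -2.9], [0, 0, -0.33]],
    [[-24, 17.5, -2.9], [0, 0, -0.33]],
    [[-24, 17.5, -2.9], [0, 0, -0.33]],
    [[-24, 17.5, -2.9], [0, 0, -0.33]],
    [[-24, 17.5, -2.9], [0, 0, -0.33]],
    [[-24, 17.5, -2.9], [0, 0, -0.33]],
    [[-24, 17.5, -2.9], [0, 0, -0.33]],
    [[-24, 17.5, -2.9], [0, 0, -0.33]],
    [[-24, 17.5, -2.9], [0, 0, -0.33]],
    [[-24, 17.5, -2.9], [0, 0, -0.33]],
    [[-24, 17.5, -2.9], [0, 0, -0.33]],
    [[-24, 17.5, -2.9], [0, 0, -0.33]],
    [[-24, 17.5, -2.9], [0, 0, -0.33]],
    [[-24, 17.5, -2.9], [0, 0, -0.33]]
  ],
  "fingers": 45,
  "squeeze": 30
}}

```text
time_s: 2.52
eef_pos: [380.4, -31.3, 289.6]
ee_rot: [0.0, 0.753, 0.658, 0.0]
force: [0.2, 0.8, 0.1]
grip_width: 0.528
```

Request:
{"fn": "play_rows", "kwargs": {
  "motion": [
    [[-2.2, 2.1, 14.9], [-3.75, 0, 0]],
    [[-2.2, 2.1, 14.9], [-3.75, 0, 0]],
    [[-2.2, 2.1, 14.9], [-3.75, 0, 0]],
    [[-2.2, 2.1, 14.9], [-3.75, 0, 0]],
    [[-2.2, 2.1, 14.9], [-3.75, 0, 0]],
    [[-2.2, 2.1, 14.9], [-3.75, 0, 0]],
    [[-2.2, 2.1, 14.9], [-3.75, 0, 0]],
    [[-2.2, 2.1, 14.9], [-3.75, 0, 0]],
    [[0, 0, 0], [0, 0, 0]],
    [[0, 0, 0], [0, 0, 0]]
  ]
}}

```text
time_s: 3.35
eef_pos: [419.8, -52.9, 178.2]
ee_rot: [0.194, 0.728, 0.636, 0.17]
force: [0.6, -0.3, -0.7]
grip_width: 0.525
```

```bash
python3 - <<'E'
from h import *
import cv2
loc(); s=ctrl.sense(); print(s["time_s"],s["joints"].round(2),s["grip_width"])
p,Rm=state(); plan(p,Rm,*grip((-124.2,P[4],133),30),6)
im=ctrl.capture("top")[180:290,270:390,::-1]; im2=ctrl.capture("side")[170:290,270:400,::-1]
cv2.imwrite("pics/pre.png",np.hstack([cv2.resize(i,(400,400),interpolation=cv2.INTER_CUBIC) for i in(im,im2)]))
E
```

```text
shaker TCP [-151.1  -67.7  178.2] z [ 0.498  0.001 -0.867] x [-0.     1.     0.001] tilt 29.8
3.35 [-0.53 -0.11  2.22  0.36  0.57 -2.22] 0.5253659344734966
 6 rows [0.01, 0.14, 11.6] [-0.03, -0.01, -0.0] |dp|11.6 rot 0.03
```

View pics/pre.png

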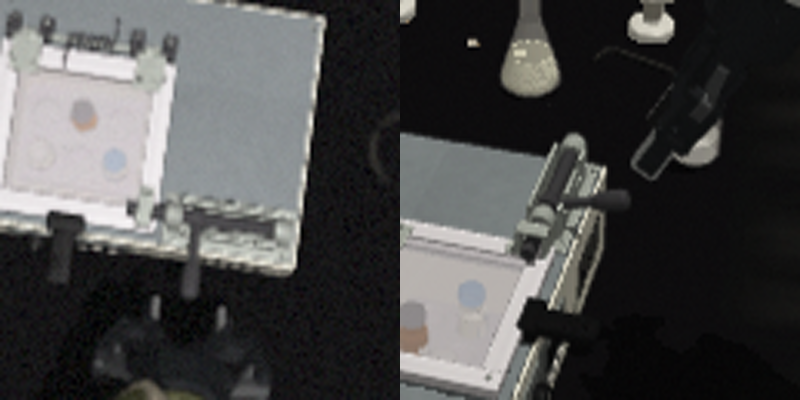

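The top crop shows the fingertips at u≈155 and 221, straddling the knob at u≈190. The side crop shows them in line above and in front of the knob. I'll advance and grip.

Request:
{"fn": "play_rows", "kwargs": {
  "motion": [
    [[0, 0, 11.6], [0, 0, 0]],
    [[0, 0, 11.6], [0, 0, 0]],
    [[0, 0, 11.6], [0, 0, 0]],
    [[0, 0, 11.6], [0, 0, 0]],
    [[0, 0, 11.6], [0, 0, 0]],
    [[0, 0, 11.6], [0, 0, 0]],
    [[0, 0, 0], [0, 0, 0]],
    [[0, 0, 0], [0, 0, 0]]
  ]
}}

```text
time_s: 4.12
eef_pos: [455.1, -57.4, 118.6]
ee_rot: [0.195, 0.727, 0.636, 0.17]
force: [0.0, -0.2, 0.6]
grip_width: 0.527
```

Request:
{"fn": "play_rows", "kwargs": {
  "motion": [
    [[0, 0, 0], [0, 0, 0]],
    [[0, 0, 0], [0, 0, 0]],
    [[0, 0, 0], [0, 0, 0]],
    [[0, 0, 0], [0, 0, 0]],
    [[0, 0, 0], [0, 0, 0]],
    [[0, 0, 0], [0, 0, 0]],
    [[0, 0, 0], [0, 0, 0]],
    [[0, 0, 0], [0, 0, 0]]
  ],
  "fingers": 5,
  "squeeze": 30
}}

```text
time_s: 4.78
eef_pos: [454.8, -57.6, 118.6]
ee_rot: [0.195, 0.727, 0.636, 0.171]
force: [-4.3, 1.5, 6.9]
grip_width: 0.166
```

```bash
python3 - <<'E'
from h import *
loc(); s=ctrl.sense(); print(s["grip_width"]*85.4,s["force"])
p,Rm=state(); q=Rs.T@(p-O)
# rigid turn about bolt axis by 45 deg (handle up): forward(-x)->up
ax=np.array([-74,0,119.5]); th=np.radians(45)
Q=R.from_rotvec([0,th,0]).as_matrix()
print("check -x ->",Q@[-1,0,0])
q1=Q@(q-[-74,q[1],119.5])+[-74,q[1],119.5]
p1,R1=plan(p,Rm,W(*q1),Rs@Q@Rs.T@Rm,8,"lift")
p2,R2=plan(p1,R1,p1+Rs@[0,-46,0],R1,10,"draw")
E
```

```text
shaker TCP [-115.7  -67.7  118.6] z [ 0.501  0.    -0.865] x [-0.001  1.    -0.   ] tilt 30.1
14.19959702101073 [-4.32325841  1.48990621  6.9174323 ]
check -x -> [-0.70710678  0.          0.70710678]
lift 8 rows [-0.0, 2.15, -3.49] [5.62, 0.0, 0.0] |dp|4.1 rot 5.63
draw 10 rows [-4.6, -0.0, -0.0] [0.0, 0.0, 0.0] |dp|4.6 rot 0.00
```

Request:
{"fn": "play_rows", "kwargs": {
  "motion": [
    [[0, 2.15, -3.5], [5.62, 0, 0]],
    [[0, 2.15, -3.5], [5.62, 0, 0]],
    [[0, 2.15, -3.5], [5.62, 0, 0]],
    [[0, 2.15, -3.5], [5.62, 0, 0]],
    [[0, 2.15, -3.5], [5.62, 0, 0]],
    [[0, 2.15, -3.5], [5.62, 0, 0]],
    [[0, 2.15, -3.5], [5.62, 0, 0]],
    [[0, 2.15, -3.5], [5.62, 0, 0]],
    [[0, 0, 0], [0, 0, 0]],
    [[0, 0, 0], [0, 0, 0]]
  ]
}}

```text
time_s: 5.62
eef_pos: [466.0, -58.7, 147.8]
ee_rot: [-0.092, 0.746, 0.654, -0.08]
force: [-5.6, -1.3, 9.0]
grip_width: 0.167
```

```bash
python3 - <<'E'
from h import *
import cv2
loc(); s=ctrl.sense(); print(s["grip_width"]*85.4,s["force"],s["joints"].round(2))
im=ctrl.capture("top")[180:290,270:390,::-1]; im2=ctrl.capture("side")[170:290,270:400,::-1]
cv2.imwrite("pics/lift.png",np.hstack([cv2.resize(i,(400,400),interpolation=cv2.INTER_CUBIC) for i in(im,im2)]))
E
```

```text
shaker TCP [-104.6  -67.2  147.8] z [-0.242  0.001 -0.97 ] x [-0.003  1.     0.002] tilt -14.0
14.219782597762203 [-5.59290163 -1.27901824  8.99645907] [-0.35  0.42  1.6  -0.05  1.36 -1.77]
```

View pics/lift.png

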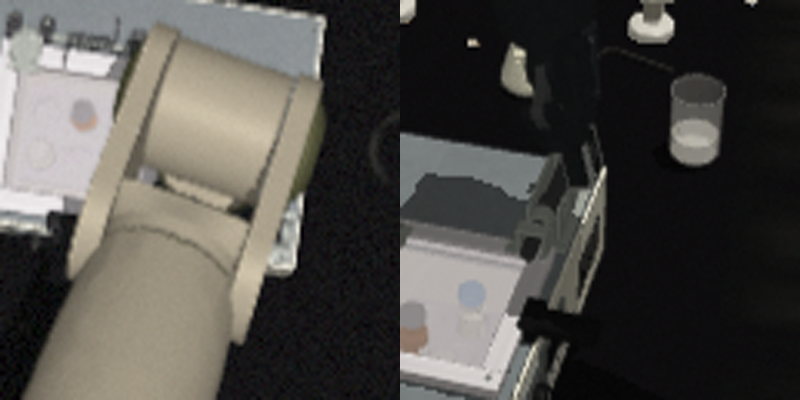

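The side crop shows the knob held at about (575,160) with the handle raised and nothing sticking out forward. I'll draw the bolt right.

Request:
{"fn": "play_rows", "kwargs": {
  "motion": [
    [[-4.6, 0, 0], [0, 0, 0]],
    [[-4.6, 0, 0], [0, 0, 0]],
    [[-4.6, 0, 0], [0, 0, 0]],
    [[-4.6, 0, 0], [0, 0, 0]],
    [[-4.6, 0, 0], [0, 0, 0]],
    [[-4.6, 0, 0], [0, 0, 0]],
    [[-4.6, 0, 0], [0, 0, 0]],
    [[-4.6, 0, 0], [0, 0, 0]],
    [[-4.6, 0, 0], [0, 0, 0]],
    [[-4.0, 0, 0], [0, 0, 0]],
    [[0, 0, 0], [0, 0, 0]],
    [[0, 0, 0], [0, 0, 0]],
    [[0, 0, 0], [0, 0, 0]]
  ]
}}

```text
time_s: 6.8
eef_pos: [459.8, -103.7, 147.7]
ee_rot: [-0.092, 0.747, 0.654, -0.079]
force: [-4.1, -0.9, 7.1]
grip_width: 0.164
```

```bash
python3 - <<'E'
from h import *
loc(); s=ctrl.sense(); print(s["grip_width"]*85.4,Rs.T@s["force"])
E
```

```text
shaker TCP [-104.6 -112.6  147.7] z [-0.24   0.001 -0.971] x [-0.003  1.     0.002] tilt -13.9
14.039071706182684 [-3.98018176 -1.48549853  7.0674672 ]
```

Request:
{"fn": "play_rows", "kwargs": {
  "motion": [
    [[0, -1.8, 3.7], [-5.62, 0, 0]],
    [[0, -1.8, 3.7], [-5.62, 0, 0]],
    [[0, -1.8, 3.7], [-5.62, 0, 0]],
    [[0, -1.8, 3.7], [-5.62, 0, 0]],
    [[0, -1.8, 3.7], [-5.62, 0, 0]],
    [[0, -1.8, 3.7], [-5.62, 0, 0]],
    [[0, -1.8, 3.7], [-5.62, 0, 0]],
    [[0, 0, 0], [0, 0, 0]],
    [[0, 0, 0], [0, 0, 0]]
  ]
}}

```text
time_s: 7.55
eef_pos: [448.4, -101.6, 121.0]
ee_rot: [0.164, 0.734, 0.642, 0.146]
force: [-6.4, -0.8, 2.3]
grip_width: 0.171
```

```bash
python3 - <<'E'
from h import *
loc(); s=ctrl.sense(); print(s["grip_width"]*85.4,Rs.T@s["force"])
E
```

```text
shaker TCP [-116.2 -112.1  121. ] z [ 0.429  0.004 -0.903] x [-0.002  1.     0.004] tilt 25.4
14.6063590603713 [-6.28301887 -1.61836438  2.32558296]
```

Request:
{"fn": "play_rows", "kwargs": {
  "motion": [
    [[0, -1.8, 3.7], [-5, 0, 0]],
    [[0, 0, 0], [0, 0, 0]]
  ]
}}

```text
time_s: 7.72
eef_pos: [449.0, -100.0, 117.8]
ee_rot: [0.188, 0.727, 0.638, 0.17]
force: [-19.1, 3.9, 21.1]
grip_width: 0.167
```

Request:
{"fn": "play_rows", "kwargs": {
  "motion": [
    [[0, 0, 0], [0, 0, 0]],
    [[0, 0, 0], [0, 0, 0]],
    [[0, 0, 0], [0, 0, 0]],
    [[0, 0, 0], [0, 0, 0]],
    [[0, 0, 0], [0, 0, 0]],
    [[0, 0, -12], [0, 0, 0]],
    [[0, 0, -12], [0, 0, 0]],
    [[0, 0, -12], [0, 0, 0]],
    [[0, 0, -12], [0, 0, 0]],
    [[0, 0, -12], [0, 0, 0]],
    [[0, 0, -12], [0, 0, 0]],
    [[0, 0, 0], [0, 0, 0]]
  ],
  "fingers": 45
}}

```text
time_s: 8.72
eef_pos: [414.9, -97.0, 182.3]
ee_rot: [0.19, 0.727, 0.638, 0.17]
force: [-0.5, -0.3, 0.6]
grip_width: 0.527
```

```bash
python3 - <<'E'
from h import *
import cv2
loc(); s=ctrl.sense(); print(s["grip_width"]*85.4,Rs.T@s["force"],s["time_s"])
p,Rm=state(); L=(-129,P[3],107)
p,Rm=plan(p,Rm,*grip(L,35,depth=17,back=60),12,"pre"); plan(p,Rm,*grip(L,35,depth=17),5,"down")
im=ctrl.capture("top")[180:290,270:390,::-1]; im2=ctrl.capture("side")[170:290,270:400,::-1]
cv2.imwrite("pics/drawn.png",np.hstack([cv2.resize(i,(400,400),interpolation=cv2.INTER_CUBIC) for i in(im,im2)]))
E
```

```text
shaker TCP [-149.9 -112.1  182.3] z [ 0.492  0.007 -0.871] x [-0.006  1.     0.005] tilt 29.5
45.03671441243448 [-0.47582826 -0.35726162  0.59568005] 8.7167
pre 12 rows [13.15, -2.02, 2.72] [-0.46, -0.04, 0.01] |dp|13.6 rot 0.46
down 5 rows [0.0, 0.0, 12.0] [0.0, 0.0, 0.0] |dp|12.0 rot 0.00
```

View pics/drawn.png

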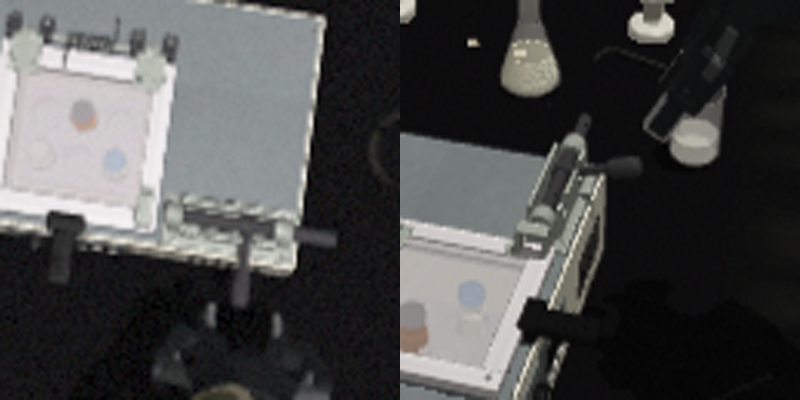

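The bolt is drawn: the rod protrudes right to (335,240), and the handle lies forward at (242,285) in the second notch. The lug is at about (60,260). Now to the lug.

Request:
{"fn": "play_rows", "kwargs": {
  "motion": [
    [[13.15, -2, 2.7], [-0.46, 0, 0]],
    [[13.15, -2, 2.7], [-0.46, 0, 0]],
    [[13.15, -2, 2.7], [-0.46, 0, 0]],
    [[13.15, -2, 2.7], [-0.46, 0, 0]],
    [[13.15, -2, 2.7], [-0.46, 0, 0]],
    [[13.15, -2, 2.7], [-0.46, 0, 0]],
    [[13.15, -2, 2.7], [-0.46, 0, 0]],
    [[13.15, -2, 2.7], [-0.46, 0, 0]],
    [[13.15, -2, 2.7], [-0.46, 0, 0]],
    [[13.15, -2, 2.7], [-0.46, 0, 0]],
    [[13.15, -2, 2.7], [-0.46, 0, 0]],
    [[13.15, -2, 2.7], [-0.46, 0, 0]],
    [[0, 0, 0], [0, 0, 0]],
    [[0, 0, 0], [0, 0, 0]]
  ]
}}

```text
time_s: 9.98
eef_pos: [431.7, 61.0, 140.7]
ee_rot: [0.222, 0.717, 0.63, 0.2]
force: [-0.2, 0.7, 1.3]
grip_width: 0.525
```

```bash
python3 - <<'E'
from h import *
import cv2
loc(); s=ctrl.sense(); print(s["joints"].round(2),s["time_s"])
p,Rm=state(); L=(-129,P[3],107)
plan(p,Rm,*grip(L,35,depth=17),5,"down")
im=ctrl.capture("top")[180:290,250:370,::-1]; im2=ctrl.capture("side")[190:310,260:390,::-1]
cv2.imwrite("pics/lug.png",np.hstack([cv2.resize(i,(400,400),interpolation=cv2.INTER_CUBIC) for i in(im,im2)]))
E
```

```text
shaker TCP [-154.7   46.8  140.7] z [ 0.57   0.01  -0.822] x [-0.008  1.     0.006] tilt 34.7
[-0.14 -0.    2.29  0.04  0.25 -1.62] 9.9833
down 5 rows [-0.27, 0.37, 11.86] [-0.05, -0.11, 0.04] |dp|11.9 rot 0.13
```

View pics/lug.png

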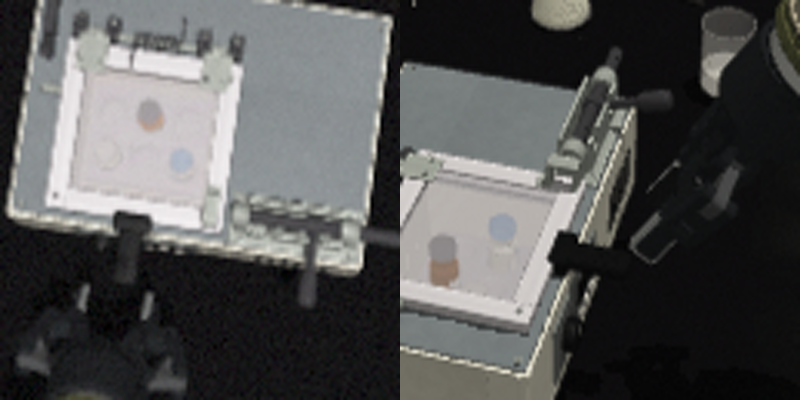

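Top crop: fingertips at u≈83 and 148, with the lug between them at u≈124, so the gripper is 2–3 mm too far left. Side crop: the tips are just in front of and above the lug end at (625,258). I'll advance with a small correction and grip.

Request:
{"fn": "play_rows", "kwargs": {
  "motion": [
    [[-0.6, 0.4, 11.9], [0, 0, 0]],
    [[-0.6, 0.4, 11.9], [0, 0, 0]],
    [[-0.6, 0.4, 11.9], [0, 0, 0]],
    [[-0.6, 0.4, 11.9], [0, 0, 0]],
    [[-0.6, 0.4, 11.9], [0, 0, 0]],
    [[0, 0, 0], [0, 0, 0]],
    [[0, 0, 0], [0, 0, 0]]
  ]
}}

```text
time_s: 10.67
eef_pos: [466.8, 52.6, 93.7]
ee_rot: [0.223, 0.718, 0.629, 0.2]
force: [0.7, -0.3, -0.2]
grip_width: 0.527
```

Request:
{"fn": "play_rows", "kwargs": {
  "motion": [
    [[0, 0, 0], [0, 0, 0]],
    [[0, 0, 0], [0, 0, 0]],
    [[0, 0, 0], [0, 0, 0]],
    [[0, 0, 0], [0, 0, 0]],
    [[0, 0, 0], [0, 0, 0]],
    [[0, 0, 0], [0, 0, 0]],
    [[0, 0, 0], [0, 0, 0]]
  ],
  "fingers": 10,
  "squeeze": 35
}}

```text
time_s: 11.25
eef_pos: [466.7, 55.1, 94.6]
ee_rot: [0.222, 0.717, 0.63, 0.201]
force: [3.9, 28.2, 0.2]
grip_width: 0.248
```

```bash
python3 - <<'E'
from h import *
loc(); s=ctrl.sense(); print(s["grip_width"]*85.4,Rs.T@s["force"],s["time_s"])
p,Rm=state(); q=Rs.T@(p-O); zt=Rs.T@Rm[:,2]; H=np.array([55,0,107])
G=q-17*zt; v=G-H; v[1]=0; print("r",np.linalg.norm(v),"ang",np.degrees(np.arctan2(v[2],-v[0])))
r=np.linalg.norm(v);a0=np.arctan2(v[2],-v[0])
# tilt 35 -> -10 while hatch 0 -> 1.58
N=4
for k in range(1,N+1):
    f=k/N; b=a0+1.58*f; tilt=34.5-50*f
    Gk=H+r*np.array([-np.cos(b),0,np.sin(b)]); Gk[1]=G[1]
    p,Rm=plan(p,Rm,*grip(Gk,tilt),8,"arc%d tilt %.0f"%(k,tilt)); print(p)
E
```

```text
shaker TCP [-119.1   45.6   94.6] z [ 0.572  0.011 -0.82 ] x [-0.008  1.     0.008] tilt 34.9
21.165412802988513 [ 0.10175846 28.51746797  0.16185973] 11.25
r 183.863238463149 ang 0.49123638535923614
arc1 tilt 22 8 rows [0.01, 5.46, -6.82] [1.61, -0.08, 0.03] |dp|8.7 rot 1.61
[477.99234826  53.36059182 163.44233565]
arc2 tilt 10 8 rows [0.0, 6.56, -5.7] [1.56, -0.0, -0.0] |dp|8.7 rot 1.56
[514.89599481  48.34403054 221.94571645]
arc3 tilt -3 8 rows [0.0, 7.45, -4.37] [1.56, -0.0, -0.0] |dp|8.6 rot 1.56
[571.24482441  40.68415454 260.95933901]
arc4 tilt -16 8 rows [0.0, 8.09, -2.91] [1.56, -0.0, 0.0] |dp|8.6 rot 1.56
[637.97038183  31.61370003 274.45246794]
```

Request:
{"fn": "play_rows", "kwargs": {
  "motion": [
    [[1.3, 0, 0], [0, 0, 0]],
    [[1.3, 0, 0], [0, 0, 0]],
    [[0, 0, 0], [0, 0, 0]]
  ]
}}

```text
time_s: 11.5
eef_pos: [466.8, 55.7, 94.3]
ee_rot: [0.223, 0.718, 0.629, 0.2]
force: [-4.1, -2.0, 2.1]
grip_width: 0.249
```

```bash
cat > arc.py <<'E'
from h import *
import sys
t1,a1,n=float(sys.argv[1]),float(sys.argv[2]),int(sys.argv[3]) # end tilt deg, end hatch rad, segments of 4 rows
loc(); s=ctrl.sense(); print(s["grip_width"]*85.4,Rs.T@s["force"],s["time_s"],s["joints"].round(2))
p,Rm=state(); q=Rs.T@(p-O); zt=Rs.T@Rm[:,2]; H=np.array([55,0,107]); G=q-17*zt
v=G-H; r=np.hypot(v[0],v[2]); a0=np.arctan2(v[2],-v[0]); t0=np.degrees(np.arctan2(zt[0],-zt[2])); print("r",r,"ang",a0)
for k in range(1,n+1):
    f=k/n; b=a0+(a1-a0)*f; rr=r+(184-r)*f
    p,Rm=plan(p,Rm,*grip((H[0]-rr*np.cos(b),G[1],H[2]+rr*np.sin(b)),t0+(t1-t0)*f),4)
E
python3 arc.py 10 0.79 4
```

```text
shaker TCP [-119.1   46.3   94.3] z [ 0.572  0.009 -0.82 ] x [-0.005  1.     0.007] tilt 34.9
21.288625579990732 [-3.78554354 -2.53786562  2.130635  ] 11.5 [-0.14  0.19  2.25  0.1   0.09 -1.67]
r 183.8384141628029 ang 0.006957905866049091
 4 rows [-0.0, 5.13, -7.04] [1.55, -0.12, 0.01] |dp|8.7 rot 1.56
 4 rows [0.0, 5.72, -6.53] [1.55, 0.0, 0.0] |dp|8.7 rot 1.55
 4 rows [0.0, 6.27, -5.97] [1.55, -0.0, 0.0] |dp|8.7 rot 1.55
 4 rows [0.0, 6.77, -5.36] [1.55, 0.0, -0.0] |dp|8.6 rot 1.55
```

Request:
{"fn": "play_rows", "kwargs": {
  "motion": [
    [[0, 5.1, -7], [1.55, 0, 0]],
    [[0, 5.1, -7], [1.55, 0, 0]],
    [[0, 5.1, -7], [1.55, 0, 0]],
    [[0, 5.1, -7], [1.55, 0, 0]],
    [[0, 5.7, -6.5], [1.55, 0, 0]],
    [[0, 5.7, -6.5], [1.55, 0, 0]],
    [[0, 5.7, -6.5], [1.55, 0, 0]],
    [[0, 5.7, -6.5], [1.55, 0, 0]]
  ]
}}

```text
time_s: 12.17
eef_pos: [477.6, 54.2, 162.3]
ee_rot: [0.143, 0.738, 0.647, 0.131]
force: [8.4, 2.5, -7.4]
grip_width: 0.247
```

```bash
python3 arc.py -3 1.18 4
```

```text
shaker TCP [-108.2   46.2  162.3] z [ 0.38   0.009 -0.925] x [-0.006  1.     0.007] tilt 22.4
21.117405012484575 [ 8.00172226  3.56377196 -7.43239014] 12.1667 [-0.14  0.11  2.    0.02  0.64 -1.59]
r 183.96932825616835 ang 0.3964847899314591
 4 rows [-0.01, 6.25, -5.99] [1.58, -0.12, 0.04] |dp|8.7 rot 1.59
 4 rows [-0.0, 6.73, -5.4] [1.58, 0.0, -0.0] |dp|8.6 rot 1.58
 4 rows [0.0, 7.17, -4.77] [1.58, 0.0, -0.0] |dp|8.6 rot 1.58
 4 rows [0.0, 7.55, -4.1] [1.58, -0.0, -0.0] |dp|8.6 rot 1.58
```

Tracking well, with low forces.

Request:
{"fn": "play_rows", "kwargs": {
  "motion": [
    [[0, 6.25, -6], [1.58, 0, 0]],
    [[0, 6.25, -6], [1.58, 0, 0]],
    [[0, 6.25, -6], [1.58, 0, 0]],
    [[0, 6.25, -6], [1.58, 0, 0]],
    [[0, 6.7, -5.4], [1.58, 0, 0]],
    [[0, 6.7, -5.4], [1.58, 0, 0]],
    [[0, 6.7, -5.4], [1.58, 0, 0]],
    [[0, 6.7, -5.4], [1.58, 0, 0]],
    [[0, 7.2, -4.8], [1.58, 0, 0]],
    [[0, 7.2, -4.8], [1.58, 0, 0]],
    [[0, 7.2, -4.8], [1.58, 0, 0]],
    [[0, 7.2, -4.8], [1.58, 0, 0]],
    [[0, 7.55, -4.1], [1.58, 0, 0]],
    [[0, 7.55, -4.1], [1.58, 0, 0]],
    [[0, 7.55, -4.1], [1.58, 0, 0]],
    [[0, 7.55, -4.1], [1.58, 0, 0]]
  ]
}}

```text
time_s: 13.5
eef_pos: [568.1, 42.0, 259.7]
ee_rot: [-0.023, 0.751, 0.66, -0.016]
force: [-5.6, 3.5, -10.2]
grip_width: 0.249
```

```bash
python3 arc.py -15 1.58 4
```

```text
shaker TCP [-16.9  46.3 259.7] z [-0.055  0.006 -0.998] x [-0.006  1.     0.007] tilt -3.1
21.27044705068846 [ -5.98166968   2.71217074 -10.20584021] 13.5 [-0.13  0.43  1.27  0.01  1.51 -1.58]
r 183.91957758534872 ang 1.1744650950914033
 4 rows [-0.04, 4.03, -1.91] [0.74, -0.09, 0.09] |dp|4.5 rot 0.75
 4 rows [0.0, 4.12, -1.69] [0.74, -0.0, 0.0] |dp|4.5 rot 0.74
 4 rows [0.0, 4.2, -1.48] [0.74, 0.0, 0.0] |dp|4.5 rot 0.74
 4 rows [0.0, 4.27, -1.25] [0.74, -0.0, -0.0] |dp|4.5 rot 0.74
```

Request:
{"fn": "play_rows", "kwargs": {
  "motion": [
    [[0, 4, -1.9], [0.74, 0, 0]],
    [[0, 4, -1.9], [0.74, 0, 0]],
    [[0, 4, -1.9], [0.74, 0, 0]],
    [[0, 4, -1.9], [0.74, 0, 0]],
    [[0, 4.1, -1.7], [0.74, 0, 0]],
    [[0, 4.1, -1.7], [0.74, 0, 0]],
    [[0, 4.1, -1.7], [0.74, 0, 0]],
    [[0, 4.1, -1.7], [0.74, 0, 0]],
    [[0, 4.2, -1.5], [0.74, 0, 0]],
    [[0, 4.2, -1.5], [0.74, 0, 0]],
    [[0, 4.2, -1.5], [0.74, 0, 0]],
    [[0, 4.2, -1.5], [0.74, 0, 0]],
    [[0, 4.3, -1.25], [0.74, 0, 0]],
    [[0, 4.3, -1.25], [0.74, 0, 0]],
    [[0, 4.3, -1.25], [0.74, 0, 0]],
    [[0, 4.3, -1.25], [0.74, 0, 0]],
    [[0, 0, 0], [0, 0, 0]],
    [[0, 0, 0], [0, 0, 0]],
    [[0, 0, 0], [0, 0, 0]],
    [[0, 0, 0], [0, 0, 0]]
  ]
}}

```text
time_s: 15.17
eef_pos: [637.2, 32.7, 274.8]
ee_rot: [-0.099, 0.745, 0.655, -0.082]
force: [-3.2, 2.0, -10.2]
grip_width: 0.246
```

```bash
python3 arc.py -15 1.45 2; python3 - <<'E'
from h import *
import cv2
im=ctrl.capture("top")[150:270,230:370,::-1]; im2=ctrl.capture("side")[150:310,200:360,::-1]
cv2.imwrite("pics/up.png",np.hstack([cv2.resize(i,(400,400),interpolation=cv2.INTER_CUBIC) for i in(im,im2)]))
E
```

```text
shaker TCP [ 52.8  46.4 274.8] z [-0.255  0.005 -0.967] x [-0.006  1.     0.007] tilt -14.8
20.995344004380275 [ -3.41319094   1.59644437 -10.19044167] 15.1667 [-0.13  0.73  0.76  0.01  1.91 -1.58]
r 184.26883622683488 ang 1.5824326349697406
 4 rows [-0.01, -2.93, 0.87] [0.03, -0.07, 0.11] |dp|3.1 rot 0.13
 4 rows [-0.0, -2.86, 1.07] [0.03, -0.0, -0.0] |dp|3.1 rot 0.03
```

View pics/up.png

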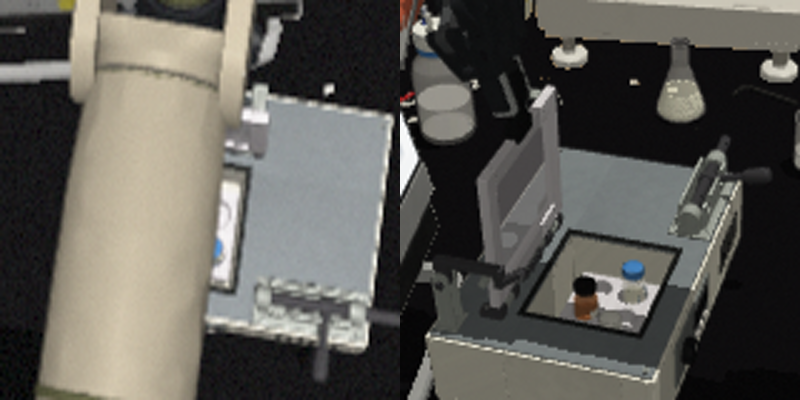

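The side crop shows the hatch upright, gripped at about (510,95), with the hook at lower left (435–500, 265) near the pin. I'll ease back onto the hook while still holding, and watch the force.

Request:
{"fn": "play_rows", "kwargs": {
  "motion": [
    [[0, -2.9, 0.9], [0, 0, 0]],
    [[0, -2.9, 0.9], [0, 0, 0]],
    [[0, -2.9, 0.9], [0, 0, 0]],
    [[0, -2.9, 0.9], [0, 0, 0]],
    [[0, -2.9, 1], [0, 0, 0]],
    [[0, -2.9, 1], [0, 0, 0]],
    [[0, -2.9, 1], [0, 0, 0]],
    [[0, -2.9, 1], [0, 0, 0]],
    [[0, -2, 0.7], [0, 0, 0]],
    [[0, 0, 0], [0, 0, 0]],
    [[0, 0, 0], [0, 0, 0]]
  ]
}}

```text
time_s: 16.18
eef_pos: [613.2, 35.9, 274.1]
ee_rot: [-0.096, 0.745, 0.655, -0.079]
force: [15.3, 4.0, -10.4]
grip_width: 0.248
```

```bash
python3 arc.py -15 1.45 1
```

```text
shaker TCP [ 28.6  46.4 274.1] z [-0.246  0.006 -0.969] x [-0.006  1.     0.008] tilt -14.3
21.200276722227738 [ 14.66461463   6.0775173  -10.39825456] 16.1833 [-0.13  0.65  0.89  0.01  1.85 -1.58]
r 184.9109753752473 ang 1.4501981537032642
 4 rows [-0.03, 0.02, 0.22] [0.19, -0.08, 0.12] |dp|0.2 rot 0.24
```

+15 N resistance at 1.45 rad: the hook is holding. Releasing and retracting.

Request:
{"fn": "play_rows", "kwargs": {
  "motion": [
    [[0, 1.2, 0], [0, 0, 0]],
    [[0, 0, 0], [0, 0, 0]],
    [[0, 0, 0], [0, 0, 0]],
    [[0, 0, 0], [0, 0, 0]],
    [[0, 0, 0], [0, 0, 0]],
    [[0, 0, 0], [0, 0, 0]],
    [[0, 0, 0], [0, 0, 0]],
    [[0, 0, -8], [0, 0, 0]],
    [[0, 0, -10], [0, 0, 0]],
    [[0, 0, -12], [0, 0, 0]],
    [[0, 0, -12], [0, 0, 0]],
    [[0, 0, -12], [0, 0, 0]],
    [[0, 0, -12], [0, 0, 0]],
    [[0, 0, -12], [0, 0, 0]],
    [[0, -12, -8], [0, 0, 0]],
    [[0, -12, -8], [0, 0, 0]],
    [[0, -12, -8], [0, 0, 0]],
    [[0, -12, -8], [0, 0, 0]],
    [[0, 0, 0], [0, 0, 0]],
    [[0, 0, 0], [0, 0, 0]]
  ],
  "fingers": 45
}}

```text
time_s: 17.85
eef_pos: [594.0, 37.4, 392.6]
ee_rot: [-0.098, 0.745, 0.655, -0.081]
force: [-0.0, -0.0, -0.8]
grip_width: 0.529
```

```bash
python3 - <<'E'
from h import *
import cv2
loc(); s=ctrl.sense(); print(s["force"],s["time_s"])
im=ctrl.capture("side")[150:310,200:360,::-1]
cv2.imwrite("pics/end.png",cv2.resize(im,(560,560),interpolation=cv2.INTER_CUBIC))
E
```

```text
shaker TCP [  9.4  45.3 392.6] z [-0.252  0.005 -0.968] x [-0.006  1.     0.007] tilt -14.6
[-0.03999818 -0.00720557 -0.77047073] 17.85
```

View pics/end.png

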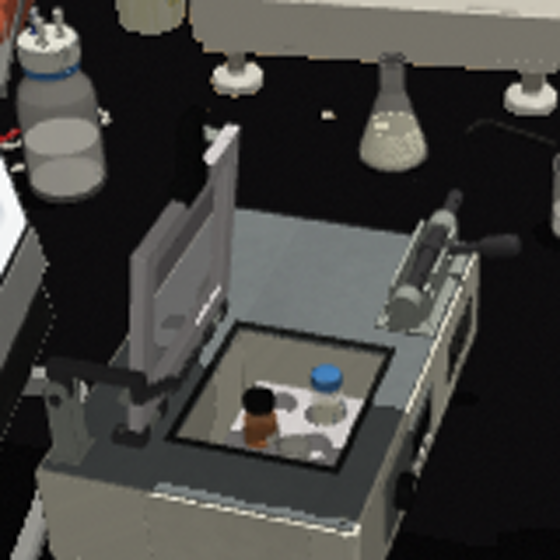

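The hatch stands open on the hook at (50–150, 375), and the arm is clear above. The bolt is drawn, and its handle lies forward at (490,245). Flask and beaker are in place. Handing in.

```bash
python3 -c "
from rig import ctrl
print(ctrl.finish_job())"
```

```text
the job is handed in; nothing more can be done
None
```

I opened the shaker and handed the job in at about 18 s of the 54 s allowed. The hand-in gives no verdict, so what follows rests on my own checks.

- **Bolt:** I lifted the handle out of its notch, drew the bolt about 45 mm to the right and laid the handle down in the second notch. The last pictures show the rod sticking out to the right and the handle lying forward.
- **Hatch:** I swung it up to about 1.58 rad and eased it back while still holding it. At about 1.45 rad it pushed back with about 15 N, so the hook had caught. After I let go it was still standing open in the last picture.
- **Robot:** It stands clear above the shaker, with the force on the tool at about zero.
- **Flask, jar and beaker:** The arm stayed away from all three. The flask and the edge of the beaker look in place in the last crop. I did not look at the jar again after the first pictures.

**Not as planned:** When I gripped the lug, it pushed sideways with about 28 N because I had aimed about 3 mm too far right. I corrected that before lifting. My two camera estimates of the lug's sideways position had differed by about 4.5 mm; the top camera was the closer one.

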